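Catch the gauge-case cover and lower it shut

TASK

The flat cover of the reference-gauge case stands open on its hinge. Push its top edge from behind with your fingertips so that it tips towards you, catch it from below on the outside of your fingers as it falls, and lower it slowly until it lies fully shut, so that the gauge inside gets no jolt. Never pinch or force the cover, leave the gauge, fitting and wrench beside the case where they are, and finish clear of everything.

Things in the scene. Friction and masses are not known exactly. Their poses are not given: they have to be found in the camera images.
- case: open-topped grey sheet-metal case fixed to the bench, 135 mm deep (x) by 180 mm wide (y) by 110 mm high, walls 6 mm; a gauge lies dial-up in its black insert, nothing inside reaches above 80 mm. Origin at the centre of the underside; its x axis points from the front (lip side, towards the robot) to the hinge side, z up. Its rim is 110 mm above the bench; the hinge line runs along y at x = +67.5 mm, z = 111 mm
- cover (a joint): hinge of the cover, rad: 0 = flat and fully shut, 1.57 = upright, more = leaning back away from the robot (stop at 1.9). Friction alone holds it still within about 0.15 rad of upright (the start); once it leans further towards the robot than about 0.25 rad from upright (below about 1.3) it falls shut by itself, slowly at first (some 2 to 3 s in all), against a weak damper that does not prevent a bang at the end: left alone it arrives at about 0.8 to 1.2 rad/s
- cover_hinge (a point): point on the hinge line, mid-width, at the underside of the shut cover (111 mm above the bench). Turns with the cover: its x axis lies in the cover and points from the lip to the hinge, its z axis points out of the upper side of the cover
- cover_lip (a point): mid-width point of the cover's free edge, on its underside (inner side), 170 mm from the hinge line. The cover is a bare aluminium plate 170 mm long, 180 mm wide, 5 mm thick, about 0.35 kg (varies by a fifth), so some 2 N is felt at this edge when level. Shut, the plate overhangs the case front by 35 mm, with free space below the overhang down to the bench. Axes as cover_hinge
- gauge_mid (a point): bystander: loose round steel test gauge lying dial-up beside the case, 66 mm across and 28 mm thick with a 30 mm brass stem; point at its middle, half-way up
- fitting_mid (a point): bystander: loose stepped round brass fitting standing beside the case, 32 mm across and 45 mm high; point at its middle, half-way up
- wrench_grip (a point): bystander: loose 160 mm steel wrench lying beside the case; point on its handle

How it is judged:
By the outcome, as a careful person would: the job done as asked, in the order asked, and still so for the second after the job is handed in, with the robot touching nothing.
It also fails if it takes over 48 s, if anything falls off the work surface, if the arm or the gripper's body presses on something with over 40 N, if the wrist force passes 120 N, or if a joint passes its speed limit or range.

ROBOT

A 7-joint arm with a two-finger parallel gripper is mounted at the origin on the work surface. World frame = base frame: x ahead of the robot, y to its left, z up, the work surface at z = 0. Lengths are in m, angles in rad, forces in N, time in s.
With the tool pointing down it reaches from about 0.425 to 0.925 m from the base axis. Payload 6.8 kg.
Tool frame: the origin (TCP) lies at the very end of the fingers, on their centre line; the grasp point (between the pads) lies 19 mm behind it; z points along the fingers, y is the line along which they close (so a half turn about z gives the same grasp; the last joint's range is limited). The gripper opens to 85 mm and grips with 20 to 120 N. Pads are 22 mm wide; open, the fingers measure 114 mm over their backs; the gripper's body (76 mm by 85 mm) begins 54 mm behind the grasp point. The pads swing forward as they close: fully open they stand 13 mm farther back than shut.
Start: joints at [-1.427, 0.477, 0.022, 1.555, -0.011, 1.109, -0.083], TCP at [0.168, 0.654, 0.231] pointing down, gripper open.
Joint ranges: [-2.96, 2.96], [-0.34, 2.1], [-1.41, 1.46], [0.24, 2.44], [-1.37, 4.51], [0.17, 1.92], [-2.96, 2.96]. Speed limits (rad/s): [2.39, 2.39, 3.14, 3.14, 3.14, 3.14, 3.14].

INTERFACE

Orientations are given as a rotation vector (axis times angle).
In Python, from bench import monitor, optics, r gives the robot as it stands.
- The arm moves only by the shell command python3 -m crank 'ROWS' [OPENING] [FORCE]. ROWS is JSON, a list of rows, each a list of 2 entries, a list of its own where there are three numbers: the shift along the tool's x, y, z in cm, then the turn, a rotation vector about the tool's x, y, z in rad. A call has 1 to 5 rows; each row shifts and turns the commanded pose from where the row before left it, along the tool's axes as they then stand; what a row does not reach is not made up. A row lasts 1/10 s, in which the tool goes at most 50 mm and 8.59 degrees, less where a joint would pass 70% of its speed; a pose out of reach is approached as far as the arm can. A call is refused whole if a number of a shift passes 5 or a number of a turn 0.15, either way. A call with a gripper value outside its range is refused whole. OPENING is the finger opening in cm, from 0 to 8.54, set as the call begins (- or left out, the last holds). The fingers move at their own pace and stop on an object; FORCE is the grip in N (left out, the last holds). Time passes only in rows, so rows that do not move let the fingers close. It gives the time, the measured TCP pose, the force, the opening and the grip force at its end, in the units of the state.
- monitor.get_obs(): the state, without advancing time (a new reading comes with each control period).
- optics.grab_frame(name): name is "scene" or "top" or "wrist"; returns (picture, depth): 384x512x3 uint8, red, green, blue; 384x512 float32, m along the optical axis (not along the pixel's ray), 0 where there is no reading.
- optics.camera_model(name): a dict with "vertical_fov" (degrees; the focal length in pixels is half the picture's height over the tangent of half this angle, whatever the lens; pixels are square), "cx", "cy" (the principal point, pixels), "R" (3x3) and "t" (3): a world point X has camera coordinates R X + t; the wrist camera has in their place "hand_eye" (4x4, takes a point from camera to tool coordinates, whose origin is the TCP and whose axes are the flange's). Camera axes: x right, y down, z forward; pixel columns grow to the right and rows downward; lengths in m; the calibration is good to about 2 mm. A picture is of the moment at which its call begins: read the wrist's pose just before it. camera_model takes no time and is no camera call.
- r.hand_in(): hands the job in; it is judged then, once.
The state is a dict: "clock": time; "joints": joint angles; "qvel": joint speeds; "tau": joint torques, N m; "tcp_pos": TCP position; "orientation": TCP orientation; "contact_force": force on the tool from outside, world axes, zero at the start; "moment": the same for the moment, N m; "grip_width": finger opening in m; "gripper_force": force on a finger pad.
Only numpy, scipy, OpenCV 4.12 (cv2) and the standard library are available. Lean on these libraries where they do the work, as an engineer would, in place of code of your own. Each camera call takes 0.05 s, during which the arm holds its last target. There are 200 camera calls.

## Working session

There is one attempt and no reset: what is moved stays moved. The work goes in short steps, Python scripts to look and compute and a shell command to move; the robot and the scene stay as the last step left them, time stands still between calls to the robot, and variables do not carry over. Pictures are saved under pics/ and viewed, at most 10 in all, crops included, and the job is handed in when it is done.

```bash
ls; mkdir -p pics; cat > h.py <<'E'
import numpy as np,cv2
from bench import monitor,optics,r
def K(m,h=384):
    return h/2/np.tan(np.radians(m["vertical_fov"])/2)
def pts(name,depth):
    m=optics.camera_model(name);f=K(m)
    v,u=np.mgrid[:384,:512]
    c=np.stack([(u-m["cx"])/f*depth,(v-m["cy"])/f*depth,depth],-1)
    return (c-np.array(m["t"]))@np.array(m["R"])
E
python3 - <<'E'
from h import *
o=monitor.get_obs();print({k:np.round(v,3).tolist() for k,v in o.items()})
for n in("scene","top"):
    p,d=optics.grab_frame(n);cv2.imwrite(f"pics/{n}0.png",p[...,::-1]);np.savez(f"{n}0.npz",p=p,d=d)
    m=optics.camera_model(n);print(n,m, (d>0).mean())
E
```

```text
pics
{'clock': 0.0, 'joints': [-1.427, 0.478, 0.022, 1.556, -0.011, 1.109, -0.083], 'qvel': [-0.001, -0.001, -0.0, 0.002, 0.0, -0.002, -0.0], 'tau': [-0.001, -59.646, 1.607, -28.119, 0.012, 0.009, -0.0], 'tcp_pos': [0.168, 0.653, 0.23], 'orientation': [-0.394, -3.117, 0.003], 'contact_force': [-0.135, 0.318, 0.345], 'moment': [0.018, 0.001, 0.021], 'gripper_force': 0.0, 'grip_width': 0.085}
scene {'vertical_fov': 45.98283724364216, 'cx': 257.62578364521573, 'cy': 193.60049398245366, 'R': array([[ 0.53070286,  0.84749276,  0.01051194],
       [ 0.49555376, -0.30020796, -0.81504702],
       [-0.68759068,  0.43775701, -0.57929945]]), 't': array([-0.2933061 , -0.21771562,  1.54241245])} 0.9756724039713541
top {'vertical_fov': 53.66756918015748, 'cx': 254.5104054173326, 'cy': 188.79727089291077, 'R': array([[-0.01530606, -0.99982055, -0.01116234],
       [-0.99661488,  0.01615692, -0.08060853],
       [ 0.08077441,  0.00989075, -0.99668333]]), 't': array([-0.01755235,  0.58524214,  0.85839305])} 0.9960072835286459
```

View pics/scene0.png

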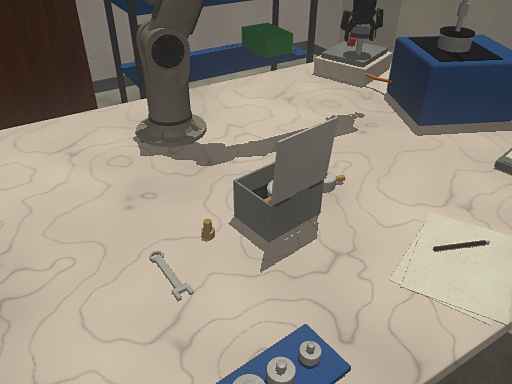

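View pics/top0.png

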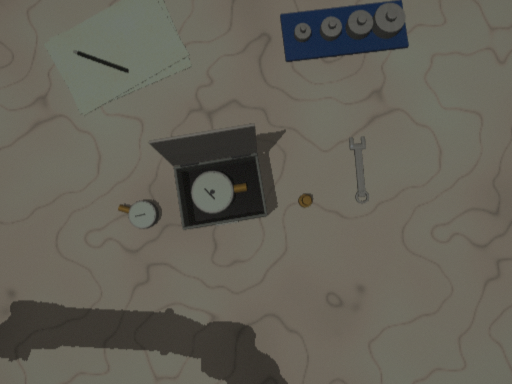

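The scene view shows the case at about (280,200) with the cover upright. In the top view the case rim spans (175,165) to (265,225), the cover's top edge runs (152,140)–(255,126), with the gauge at (142,214), fitting (306,200) and wrench (360,170). Next I measure these with depth.

```bash
python3 - <<'E'
from h import *
for n in("scene","top"):
    z=np.load(n+"0.npz");P=pts(n,z["d"]);m=optics.camera_model(n);print(n,"cam",-np.array(m["R"]).T@m["t"])
    if n=="top":
        for uv in [(142,214),(306,200),(360,170),(212,192),(60,100),(360,145),(361,196),(125,209)]:
            print(uv,P[uv[1],uv[0]].round(3))
        T=P
    else: S=P
A=np.concatenate([T.reshape(-1,3),S.reshape(-1,3)])
c=T[192,212]
near=A[(np.hypot(*(A[:,:2]-c[:2]).T)<.25)]
rim=T.reshape(-1,3);rim=rim[(np.hypot(*(rim[:,:2]-c[:2]).T)<.16)&(abs(rim[:,2]-.11)<.005)]
r_=cv2.minAreaRect(rim[:,:2].astype(np.float32));print("rim rect",r_,cv2.boxPoints(r_),len(rim))
for nm,Q in(("T",T),("S",S)):
    Q=Q.reshape(-1,3);Q=Q[(np.hypot(*(Q[:,:2]-c[:2]).T)<.25)&(Q[:,2]>.14)&(Q[:,2]<.4)]
    for lo in np.arange(.14,.30,.02):
        q=Q[(Q[:,2]>lo)&(Q[:,2]<lo+.02)]
        if len(q)>5:
            a,b=q[q[:,1].argmin()],q[q[:,1].argmax()];print(nm,lo.round(2),len(q),q.mean(0).round(4),a.round(4),b.round(4))
    ce=Q.mean(0);w,v=np.linalg.eigh(np.cov((Q-ce).T));print(nm,"normal",v[:,0],w,ce,Q[:,2].max())
E
```

```text
scene cam [ 1.32409661 -0.49198704  0.71915343]
top cam [ 0.51365617 -0.03549506  0.90252563]
(142, 214) [0.53  0.233 0.03 ]
(306, 200) [ 0.556 -0.143  0.045]
(360, 170) [ 0.627 -0.277  0.007]
(212, 192) [0.575 0.065 0.082]
(60, 100) [0.812 0.445 0.001]
(360, 145) [ 0.687 -0.279  0.008]
(361, 196) [ 0.565 -0.278  0.005]
(125, 209) [0.543 0.275 0.023]
rim rect ((0.576301634311676, 0.045575372874736786), (0.13585689663887024, 0.1796947866678238), 8.411316871643066) [[ 0.4959611   0.12451985]
 [ 0.5222466  -0.05324204]
 [ 0.6566422  -0.03336911]
 [ 0.63035667  0.14439279]] 884
T 0.14 243 [0.6463 0.054  0.15  ] [ 0.6596 -0.0324  0.156 ] [0.6344 0.1452 0.1563]
T 0.16 276 [0.6477 0.0566 0.1701] [ 0.6616 -0.0325  0.1663] [0.6357 0.145  0.1731]
T 0.18 279 [0.6495 0.0568 0.1902] [ 0.6638 -0.0308  0.1935] [0.6373 0.1445 0.1983]
T 0.2 318 [0.6513 0.0566 0.21  ] [ 0.6647 -0.031   0.2156] [0.6381 0.1447 0.2046]
T 0.22 341 [0.6531 0.0565 0.2303] [ 0.667  -0.0313  0.2381] [0.6399 0.1448 0.2256]
T 0.24 366 [0.6549 0.0561 0.2501] [ 0.6688 -0.0314  0.2457] [0.6416 0.1447 0.2457]
T 0.26 519 [0.6572 0.0
[... 402 characters left out ...]
.1698] [ 0.6617 -0.0338  0.1678] [0.6362 0.1468 0.1773]
S 0.18 400 [0.6536 0.0504 0.1898] [ 0.6631 -0.0329  0.1889] [0.6368 0.1458 0.1806]
S 0.2 408 [0.6556 0.0491 0.2099] [ 0.6659 -0.033   0.2106] [0.6407 0.1451 0.2068]
S 0.22 422 [0.657  0.0509 0.2297] [ 0.6677 -0.0324  0.2285] [0.641  0.1472 0.2323]
S 0.24 445 [0.659  0.0506 0.2499] [ 0.6707 -0.033   0.254 ] [0.6436 0.1476 0.2561]
S 0.26 477 [0.6605 0.0514 0.2702] [ 0.6702 -0.033   0.2631] [0.6469 0.1456 0.2703]
S 0.28 95 [0.6605 0.0492 0.2811] [ 0.6711 -0.032   0.2816] [0.6483 0.1428 0.2813]
S normal [ 0.98536731  0.14702864 -0.08621979] [1.24687872e-06 1.74986418e-03 2.78213642e-03] [0.65581431 0.0503709  0.21547485] 0.28301194273381597
```

Measured: case centre (0.576, 0.046), yaw 8.45°, hinge point (0.643, 0.056, 0.111) and cover at about 1.66 rad. The rim measures 136×180 mm at 0.11 m, and the lip height is 0.283 m, both as given. Now I raise and align the tool with the case axes.

```bash
cat >> h.py <<'E'
from scipy.spatial.transform import Rotation as Ro
ex=np.array([.9891,.1470,0]);ey=np.array([-.1470,.9891,0]);ez=np.array([0,0,1.])
H=np.array([.643,.0555,.111]);B=np.stack([ex,ey,ez],1)
def st():
    o=monitor.get_obs();R=Ro.from_rotvec(o["orientation"]).as_matrix();z=R[:,2]
    p=B.T@(o["tcp_pos"]-H)*1000
    print("t",round(o["clock"],2),"tcp rel hinge mm (ex,ey,z)",p.round(1),"toolz",(B.T@z).round(3),"tooly",(B.T@R[:,1]).round(3),"F",(B.T@o["contact_force"]).round(1),"j",np.round(o["joints"],2))
    return o,R
def go(p,tilt): # target rel hinge mm, tilt forward
    o,R=st();Rt=np.stack([-ex*np.cos(tilt)-ez*np.sin(tilt)*1, ey, ex*np.sin(tilt)-ez*np.cos(tilt)],1)
    d=H+B@(np.array(p)/1000)-o["tcp_pos"]
    print("shift in now-tool cm",(R.T@d*100).round(2),"in target-tool",(Rt.T@d*100).round(2),"turn",Ro.from_matrix(R.T@Rt).as_rotvec().round(3))
def cover(name="scene",save=None):
    p,d=optics.grab_frame(name)
    if save: cv2.imwrite(save,p[...,::-1])
    Q=(pts(name,d).reshape(-1,3)-H)@B*1000
    return p,Q
E
python3 -m crank '[[[0,0,-5],[0,0,-0.133]],[[0,0,-5],[0,0,-0.133]],[[0,0,-5],[0,0,-0.134]],[[0,0,-2],[0,0,0]],[[0,0,0],[0,0,0]]]' 0 20
python3 - <<'E'
from h import *
go([61,0,270],0)
print(optics.camera_model("wrist"))
E
```

```text
clock: 0.6
tcp_pos: [0.1685, 0.655, 0.4056]
orientation: [-0.232, 3.131, 0.011]
contact_force: [0.1, -1.0, 0.2]
grip_width: 0.0121
gripper_force: 0.0
t 0.6 tcp rel hinge mm (ex,ey,z) [-381.2  662.7  294.6] toolz [ 0.002  0.007 -1.   ] tooly [-0.     1.     0.007] F [-0.  -1.   0.2] j [-1.38  0.38 -0.05  1.31  0.02  1.44  0.29]
shift in now-tool cm [-44.19 -66.3    2.11] in target-tool [-44.22 -66.27   2.46] turn [0.007 0.002 0.   ]
{'vertical_fov': 64.59749650090164, 'cx': 258.6831788523401, 'cy': 192.58299051034047, 'hand_eye': array([[-8.96290064e-04, -9.54246455e-01, -2.99019899e-01,
         7.56340935e-02],
       [ 9.99999051e-01, -1.16822569e-03,  7.30673822e-04,
        -1.57797819e-03],
       [-1.04656563e-03, -2.99018960e-01,  9.54246596e-01,
        -1.43378691e-01],
       [ 0.00000000e+00,  0.00000000e+00,  0.00000000e+00,
         1.00000000e+00]])}
```

```bash
R='' 
python3 -m crank '[[[-2.76,-4.14,0],[0,0,0]],[[-2.76,-4.14,0],[0,0,0]],[[-2.76,-4.14,0],[0,0,0]],[[-2.76,-4.14,0],[0,0,0]],[[-2.76,-4.14,0],[0,0,0]]]' | head -2
python3 -m crank '[[[-2.76,-4.14,0],[0,0,0]],[[-2.76,-4.14,0],[0,0,0]],[[-2.76,-4.14,0],[0,0,0]],[[-2.76,-4.14,0],[0,0,0]],[[-2.76,-4.14,0],[0,0,0]]]' | head -2
python3 -m crank '[[[-2.76,-4.14,0],[0,0,0]],[[-2.76,-4.14,0],[0,0,0]],[[-2.76,-4.14,0],[0,0,0]],[[-2.76,-4.14,0],[0,0,0]],[[-2.76,-4.14,0],[0,0,0]]]' | head -2
python3 -m crank '[[[-2.76,-4.14,0],[0,0,0]],[[0,0,0],[0,0,0]]]'
python3 - <<'E'
from h import *
go([61,0,240],0.3);go([61,0,155],0.3)
E
```

```text
clock: 1.1
tcp_pos: [0.336, 0.467, 0.3994]
clock: 1.6
tcp_pos: [0.5027, 0.2829, 0.3996]
clock: 2.1
tcp_pos: [0.6698, 0.0991, 0.3993]
clock: 2.3
tcp_pos: [0.7047, 0.055, 0.3976]
orientation: [0.215, -3.13, 0.01]
contact_force: [0.7, 0.1, 0.2]
grip_width: 0.0001
gripper_force: 0.0
t 2.3 tcp rel hinge mm (ex,ey,z) [ 61.   -9.6 286.6] toolz [-0.004 -0.006 -1.   ] tooly [ 0.01   1.    -0.006] F [0.7 0.  0.2] j [-0.39  0.46  0.35  1.25 -0.15  1.46  1.65]
shift in now-tool cm [-0.01  0.98  4.65] in target-tool [1.37 0.96 4.45] turn [-0.007 -0.304 -0.009]
t 2.3 tcp rel hinge mm (ex,ey,z) [ 61.   -9.6 286.6] toolz [-0.004 -0.006 -1.   ] tooly [ 0.01   1.    -0.006] F [0.7 0.  0.2] j [-0.39  0.46  0.35  1.25 -0.15  1.46  1.65]
shift in now-tool cm [-0.05  1.03 13.15] in target-tool [ 3.89  0.96 12.57] turn [-0.007 -0.304 -0.009]
```

```bash
python3 -m crank '[[[0,0.5,0],[0,-0.15,0]],[[0,0.4,0],[0,-0.15,0]],[[1.2,0,4],[0,0,0]],[[1.2,0,4],[0,0,0]],[[0,0,0],[0,0,0]]]'
python3 - <<'E'
from h import *
go([61,0,153],0.3)
E
```

```text
clock: 2.8
tcp_pos: [0.6971, 0.073, 0.3094]
orientation: [-0.212, 2.848, 0.03]
contact_force: [0.2, 0.3, -0.9]
grip_width: -0.0001
gripper_force: 0.0
t 2.8 tcp rel hinge mm (ex,ey,z) [ 56.1   9.4 198.4] toolz [ 0.282  0.    -0.959] tooly [-0.001  1.    -0.   ] F [ 0.3  0.3 -0.9] j [-0.45  0.32  0.32  1.66 -0.13  0.89  1.63]
shift in now-tool cm [ 0.81 -0.94  4.49] in target-tool [ 0.87 -0.94  4.48] turn [ 0.    -0.014  0.001]
```

```bash
python3 -m crank '[[[0.5,-0.5,2.2],[0,0,0]],[[0.4,-0.4,2.2],[0,0,0]],[[0,0,0],[0,0,0]]]'
python3 - <<'E'
from h import *
st()
p,Q=cover("scene","pics/s1.png")
E
```

```text
clock: 3.1
tcp_pos: [0.7066, 0.0639, 0.2705]
orientation: [-0.21, 2.84, 0.03]
contact_force: [-0.5, -0.3, -0.3]
grip_width: 0.0001
gripper_force: 0.0
t 3.1 tcp rel hinge mm (ex,ey,z) [ 64.1  -1.  159.5] toolz [ 0.29  -0.001 -0.957] tooly [ 0.     1.    -0.001] F [-0.5 -0.3 -0.3] j [-0.42  0.36  0.31  1.7  -0.15  0.81  1.66]
```

View pics/s1.png

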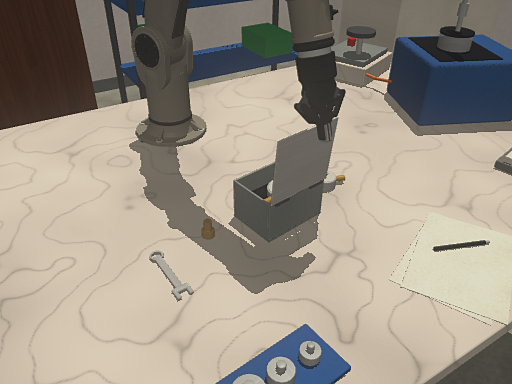

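The closed fingertips are behind the cover's top edge at about (322,130), with the bystanders untouched. Now I push slowly.

```bash
cat >> h.py <<'E'
def ang(name="scene",save=None):
    p,Q=cover(name,save)
    # cover plane: points off mid-width strip near hinge radius band, away from the hand
    rr=np.hypot(Q[:,0],Q[:,2]);a=np.arctan2(Q[:,2],-Q[:,0])
    m=(abs(Q[:,1])<85)&(abs(Q[:,1])>50)&(rr>60)&(rr<165)&(Q[:,2]>3)
    h,e=np.histogram(a[m],bins=np.arange(-.05,2,.02));k=h.argmax()
    s=m&(abs(a-e[k]-.01)<.04)
    print(name,"cover angle ~",np.median(a[s]).round(3),s.sum())
E
python3 -m crank '[[[1.2,0,0],[0,0,0]],[[1.2,0,0],[0,0,0]],[[1.0,0,0],[0,0,0]],[[0.7,0,-0.1],[0,0,0]],[[0.7,0,-0.2],[0,0,0]]]'
python3 - <<'E'
from h import *
st();ang()
E
```

```text
clock: 3.65
tcp_pos: [0.6621, 0.058, 0.2632]
orientation: [-0.211, 2.832, 0.032]
contact_force: [0.2, -0.8, 1.4]
grip_width: 0.0004
gripper_force: 0.7
t 3.65 tcp rel hinge mm (ex,ey,z) [ 19.3  -0.4 152.2] toolz [ 0.298  0.001 -0.955] tooly [-0.001  1.     0.   ] F [ 0.1 -0.9  1.4] j [-0.44  0.29  0.32  1.82 -0.13  0.75  1.65]
scene cover angle ~ 1.592 910
```

```bash
python3 -m crank '[[[0.7,0,-0.1],[0,0,0]],[[0.7,0,-0.1],[0,0,0]],[[0.7,0,-0.1],[0,0,0]],[[0.7,0,-0.1],[0,0,0]],[[0.5,0,-0.1],[0,0,0]]]'
python3 - <<'E'
from h import *
st();ang()
E
```

```text
clock: 4.2
tcp_pos: [0.6279, 0.0526, 0.2563]
orientation: [-0.21, 2.836, 0.032]
contact_force: [0.3, 0.0, 0.1]
grip_width: 0.0001
gripper_force: 0.2
t 4.2 tcp rel hinge mm (ex,ey,z) [-15.4  -0.6 145.3] toolz [ 0.294  0.    -0.956] tooly [-0.001  1.     0.   ] F [ 0.3 -0.   0.1] j [-0.46  0.24  0.32  1.9  -0.11  0.72  1.63]
scene cover angle ~ 1.382 1005
```

```bash
python3 -m crank '[[[0.7,0,-0.2],[0,0,0]],[[0.7,0,-0.2],[0,0,0]],[[0.2,0,0],[0,0,0]]]'
python3 - <<'E'
from h import *
st();ang();ang()
E
```

```text
clock: 4.55
tcp_pos: [0.6116, 0.0501, 0.2557]
orientation: [-0.21, 2.835, 0.032]
contact_force: [-0.6, -0.4, -0.2]
grip_width: -0.0002
gripper_force: 0.0
t 4.55 tcp rel hinge mm (ex,ey,z) [-31.8  -0.8 144.7] toolz [ 0.295  0.    -0.956] tooly [-0.  1.  0.] F [-0.7 -0.3 -0.2] j [-0.47  0.21  0.32  1.93 -0.09  0.71  1.62]
scene cover angle ~ 1.286 1026
scene cover angle ~ 1.283 1042
```

```bash
python3 -m crank '[[[0,0,-2.5],[0,0,0]],[[0,0,-2.5],[0,0,0]]]' | head -2
python3 - <<'E'
from h import *
st();ang()
E
```

```text
clock: 4.85
tcp_pos: [0.5975, 0.0481, 0.3034]
t 4.85 tcp rel hinge mm (ex,ey,z) [-46.1  -0.6 192.4] toolz [ 0.294 -0.    -0.956] tooly [-0.001  1.    -0.001] F [-0.3 -0.5  0.4] j [-0.49  0.13  0.33  1.9  -0.05  0.81  1.58]
scene cover angle ~ 1.256 1049
```

```bash
python3 -m crank '[[[4.7,0,-1.45],[0,0,0]],[[4.7,0,-1.45],[0,0,0]],[[1.3,0,4.2],[0,0,0]]]' | head -2
python3 - <<'E'
from h import *
st();ang()
E
```

```text
clock: 5.2
tcp_pos: [0.5006, 0.0333, 0.267]
t 5.2 tcp rel hinge mm (ex,ey,z) [-144.1   -1.1  156. ] toolz [ 0.31   0.005 -0.951] tooly [0.    1.    0.006] F [ 2.3 -0.1 -0.5] j [-0.52 -0.03  0.32  2.16  0.03  0.7   1.5 ]
scene cover angle ~ 1.207 1030
```

```bash
python3 -m crank '[[[1.0,0,3.2],[0,-0.12,0]],[[0,0,0],[0,0,0]]]' | head -2
python3 - <<'E'
from h import *
go([-100,0,112],0.5);ang()
E
```

```text
clock: 5.45
tcp_pos: [0.4935, 0.0318, 0.2219]
t 5.45 tcp rel hinge mm (ex,ey,z) [-151.4   -1.5  110.9] toolz [ 0.384 -0.002 -0.923] tooly [-0.     1.    -0.002] F [-1.6 -0.4 -1.3] j [-0.52 -0.01  0.31  2.28  0.06  0.48  1.47]
shift in now-tool cm [-4.79  0.15  1.88] in target-tool [-4.56  0.15  2.37] turn [-0.002 -0.105  0.001]
scene cover angle ~ 1.158 1053
```

```bash
python3 -m crank '[[[-2.8,0,1.2],[0,-0.06,0]],[[-2.5,0,1.4],[0,-0.06,0]]]' | head -2
python3 - <<'E'
from h import *
st();ang()
E
```

```text
clock: 5.7
tcp_pos: [0.5638, 0.0431, 0.2312]
t 5.7 tcp rel hinge mm (ex,ey,z) [-80.2  -0.7 120.2] toolz [ 0.508 -0.    -0.862] tooly [-0.     1.    -0.001] F [-7.2  0.9  5.7] j [-0.51  0.07  0.32  2.24  0.01  0.31  1.52]
scene cover angle ~ 1.1 1058
```

```bash
python3 -m crank '[[[0.3,0,0],[0,0,0]]]' | head -2
python3 - <<'E'
from h import *
st();ang();ang("top")
E
```

```text
clock: 5.85
tcp_pos: [0.5599, 0.0424, 0.2282]
t 5.85 tcp rel hinge mm (ex,ey,z) [-84.1  -0.8 117.2] toolz [ 0.504 -0.001 -0.864] tooly [-0.     1.    -0.001] F [-0.9  0.2  0.7] j [-0.51  0.07  0.32  2.25  0.01  0.31  1.52]
scene cover angle ~ 1.088 1034
top cover angle ~ 1.081 847
```

```bash
python3 -m crank '[[[0,0,0],[0,0,0]],[[0,0,0],[0,0,0]]]' | head -2
python3 - <<'E'
from h import *
st();ang("scene","pics/s2.png");p,Q=cover("top","pics/t2.png")
E
```

```text
clock: 6.15
tcp_pos: [0.5567, 0.0418, 0.2268]
t 6.15 tcp rel hinge mm (ex,ey,z) [-87.3  -0.9 115.8] toolz [ 0.504 -0.    -0.864] tooly [-0.  1. -0.] F [-0.6 -0.1 -0.2] j [-0.51  0.06  0.32  2.25  0.01  0.3   1.52]
scene cover angle ~ 1.048 1007
```

View pics/s2.png

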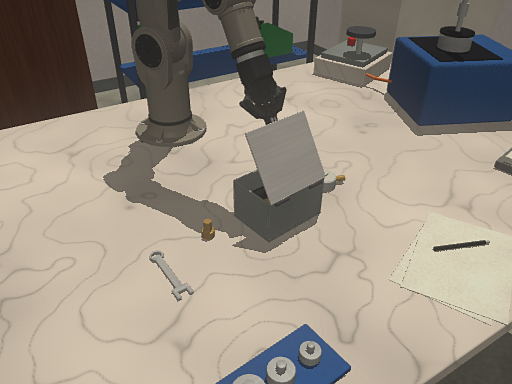

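```bash
cat > kin.py <<'E'
from h import *
from scipy.optimize import least_squares
# tcp world, toolz (case frame), j4, j6
D=[([.168,.653,.230],[0,0,-1],1.556,1.109),([.1685,.655,.4056],[.002,.007,-1],1.31,1.44),([.7047,.055,.3976],[-.004,-.006,-1],1.25,1.46),([.6971,.073,.3094],[.282,0,-.959],1.66,.89),([.7066,.0639,.2705],[.29,0,-.957],1.70,.81),([.6116,.0501,.2557],[.295,0,-.956],1.93,.71),([.5567,.0418,.2268],[.504,0,-.864],2.25,.30),([.4935,.0318,.2219],[.384,0,-.923],2.28,.48)]
def res(x):
    z0,L1,L2,L3=x;o=[]
    for p,z,j4,j6 in D:
        T=np.array(p)-[0,0,z0];zt=B@np.array(z);zt/=np.linalg.norm(zt);W=T-L3*zt
        o.append(W@W-(L1**2+L2**2+2*L1*L2*np.cos(j4)))
        E=T  # |elbow->tip| unknown; use tool/forearm only via j4
    return o
s=least_squares(res,[.3,.42,.4,.25]);z0,L1,L2,L3=s.x;print(s.x.round(3),np.abs(s.fun).max())
def plan(p,tilt):
    T=H+B@(np.array(p)/1000)-[0,0,z0];zt=B@np.array([np.sin(tilt),0,-np.cos(tilt)]);W=T-L3*zt
    r=np.hypot(W[0],W[1]);d=np.hypot(r,W[2]);c=(d*d-L1**2-L2**2)/(2*L1*L2);j4=np.arccos(np.clip(c,-1,1))
    j2=np.arctan2(r,W[2])-np.arctan2(L2*np.sin(j4),L1+L2*np.cos(j4));return np.round([tilt,j2,j4,np.pi-tilt-j2-j4],2)
if __name__=="__main__":
    for p in [(-87,0,116),(-151,0,111),(-120,0,70),(-140,0,30),(-150,0,0),(-150,0,-15),(-160,0,-15)]:
        for t in (.3,.5,.7): print(p,plan(p,t))
E
python3 kin.py
```

```text
[0.317 0.509 0.509 0.35 ] 0.005757065034880715
(-87, 0, 116) [0.3  0.04 2.08 0.73]
(-87, 0, 116) [ 0.5  -0.05  2.23  0.46]
(-87, 0, 116) [ 0.7  -0.11  2.38  0.17]
(-151, 0, 111) [ 0.3  -0.08  2.21  0.72]
(-151, 0, 111) [ 0.5  -0.18  2.35  0.47]
(-151, 0, 111) [ 0.7  -0.25  2.5   0.19]
(-120, 0, 70) [0.3  0.04 2.19 0.62]
(-120, 0, 70) [ 0.5  -0.05  2.34  0.35]
(-120, 0, 70) [ 0.7  -0.08  2.48  0.04]
(-140, 0, 30) [0.3  0.06 2.26 0.51]
(-140, 0, 30) [ 0.5  -0.01  2.41  0.24]
(-140, 0, 30) [ 0.7  -0.02  2.55 -0.09]
(-150, 0, 0) [0.3  0.1  2.31 0.44]
(-150, 0, 0) [0.5  0.04 2.45 0.14]
(-150, 0, 0) [ 0.7   0.05  2.59 -0.2 ]
(-150, 0, -15) [0.3  0.13 2.32 0.4 ]
(-150, 0, -15) [0.5  0.08 2.46 0.1 ]
(-150, 0, -15) [ 0.7   0.1   2.59 -0.25]
(-160, 0, -15) [0.3  0.11 2.34 0.39]
(-160, 0, -15) [0.5  0.07 2.48 0.1 ]
(-160, 0, -15) [ 0.7   0.09  2.61 -0.26]
```

The cover's inner face rests on the outside of the closed fingers; it is at about 1.0 rad, and the geometry fits within 2 mm. Next I compute the lowering path so the lip keeps its place on the fingers. The tilt eases off as it goes, because joint 6 limits it.

```bash
cat > path.py <<'E'
from h import *
import sys
def pose(a):
    th=np.interp(a,[.4,.7,1.0],[.3,.40,.528]);lip=170*np.array([-np.cos(a),np.sin(a)])
    n=np.array([np.cos(th),np.sin(th)]);z=np.array([np.sin(th),-np.cos(th)])
    return lip+25*z-11*n,th
def seq(a0,a1,N):
    for a,b in zip(np.linspace(a0,a1,N+1)[:-1],np.linspace(a0,a1,N+1)[1:]):
        (p,t),(q,u)=pose(a),pose(b);d=(q-p)/10;x=np.array([-np.cos(t),-np.sin(t)]);z=np.array([np.sin(t),-np.cos(t)])
        print("a %.3f"%b,"row x %.2f z %.2f turn %.3f"%(d@x,d@z,-(u-t)),"tcp",q.round(1))
if __name__=="__main__": seq(1.0,.4,10);seq(.4,0,8)
E
python3 path.py
```

```text
a 0.940 row x 1.08 z 0.05 turn 0.026 tcp [-97.9 110.1]
a 0.880 row x 1.07 z 0.13 turn 0.026 tcp [-106.6  103.8]
a 0.820 row x 1.05 z 0.22 turn 0.026 tcp [-115.   97.]
a 0.760 row x 1.03 z 0.30 turn 0.026 tcp [-122.9   89.8]
a 0.700 row x 1.00 z 0.38 turn 0.026 tcp [-130.4   82.2]
a 0.640 row x 0.94 z 0.47 turn 0.020 tcp [-137.3   74.2]
a 0.580 row x 0.90 z 0.54 turn 0.020 tcp [-143.7   65.9]
a 0.520 row x 0.85 z 0.60 turn 0.020 tcp [-149.6   57.2]
a 0.460 row x 0.80 z 0.67 turn 0.020 tcp [-154.9   48.3]
a 0.400 row x 0.74 z 0.72 turn 0.020 tcp [-159.7   39.1]
a 0.350 row x 0.53 z 0.66 turn -0.000 tcp [-162.8   31.2]
a 0.300 row x 0.50 z 0.69 turn -0.000 tcp [-165.5   23.1]
a 0.250 row x 0.46 z 0.71 turn -0.000 tcp [-167.8   14.9]
a 0.200 row x 0.43 z 0.74 turn -0.000 tcp [-169.7    6.6]
a 0.150 row x 0.39 z 0.76 turn -0.000 tcp [-171.2   -1.7]
a 0.100 row x 0.35 z 0.77 turn -0.000 tcp [-172.3  -10.2]
a 0.050 row x 0.31 z 0.79 turn -0.000 tcp [-172.9  -18.6]
a 0.000 row x 0.27 z 0.81 turn -0.000 tcp [-173.1  -27.1]
```

```bash
python3 -m crank '[[[0.5,0,0],[0,0.013,0]],[[0.54,0,0.05],[0,0.013,0]],[[0.54,0,0.05],[0,0.013,0]],[[0.54,0,0.08],[0,0.013,0]]]' | sed -n '1p;4p'
python3 - <<'E'
from h import *
st();ang()
E
```

```text
clock: 6.65
contact_force: [0.1, 0.3, 0.5]
t 6.65 tcp rel hinge mm (ex,ey,z) [-105.4   -0.9  103.1] toolz [ 0.457 -0.    -0.889] tooly [-0.     1.    -0.001] F [0.1 0.3 0.5] j [-0.51  0.06  0.32  2.26  0.    0.34  1.52]
scene cover angle ~ 0.929 1000
```

```bash
python3 -m crank '[[[0.52,0,0.1],[0,0.013,0]],[[0.52,0,0.12],[0,0.013,0]],[[0.52,0,0.14],[0,0.013,0]],[[0.51,0,0.16],[0,0.013,0]]]' | sed -n '1p;4p'
python3 - <<'E'
from h import *
st();ang()
E
python3 -m crank '[[[0.5,0,0.19],[0,0.013,0]],[[0.5,0,0.19],[0,0.013,0]],[[0.47,0,0.23],[0,0.01,0]],[[0.47,0,0.24],[0,0.01,0]]]' | sed -n '1p;4p'
python3 - <<'E'
from h import *
st();ang()
E
```

```text
clock: 7.1
contact_force: [-1.1, -0.3, 0.1]
t 7.1 tcp rel hinge mm (ex,ey,z) [-121.5   -0.9   89.3] toolz [ 0.411 -0.    -0.912] tooly [-0.     1.    -0.001] F [-1.1 -0.1  0.1] j [-0.5   0.07  0.32  2.27 -0.01  0.38  1.54]
scene cover angle ~ 0.816 1026
clock: 7.55
contact_force: [-1.0, -0.9, -0.3]
t 7.55 tcp rel hinge mm (ex,ey,z) [-136.    -1.    73.8] toolz [ 0.368 -0.001 -0.93 ] tooly [-0.     1.    -0.001] F [-1.1 -0.7 -0.3] j [-0.5   0.09  0.31  2.28 -0.03  0.39  1.55]
scene cover angle ~ 0.699 957
```

```bash
python3 -m crank '[[[0.45,0,0.26],[0,0.01,0]],[[0.45,0,0.27],[0,0.01,0]],[[0.43,0,0.3],[0,0.01,0]],[[0.42,0,0.3],[0,0.01,0]]]' | sed -n '1p;4p'
python3 - <<'E'
from h import *
st();ang()
E
python3 -m crank '[[[0.4,0,0.33],[0,0.01,0]],[[0.4,0,0.34],[0,0.01,0]],[[0.37,0,0.36],[0,0.01,0]],[[0.37,0,0.36],[0,0.01,0]]]' | sed -n '1p;4p'
python3 - <<'E'
from h import *
st();ang("scene","pics/s3.png")
E
```

```text
clock: 8.0
contact_force: [-1.9, -1.0, 0.9]
t 8.0 tcp rel hinge mm (ex,ey,z) [-148.5   -1.    56.9] toolz [ 0.33  -0.001 -0.944] tooly [-0.     1.    -0.001] F [-2.1 -0.7  0.9] j [-0.49  0.12  0.31  2.3  -0.05  0.4   1.58]
scene cover angle ~ 0.581 890
clock: 8.45
contact_force: [-4.5, -0.8, 1.8]
t 8.45 tcp rel hinge mm (ex,ey,z) [-159.    -1.    38.6] toolz [ 0.292 -0.001 -0.956] tooly [-0.     1.    -0.001] F [-4.5 -0.2  1.8] j [-0.48  0.15  0.3   2.3  -0.08  0.4   1.6 ]
scene cover angle ~ 0.463 845
```

View pics/s3.png

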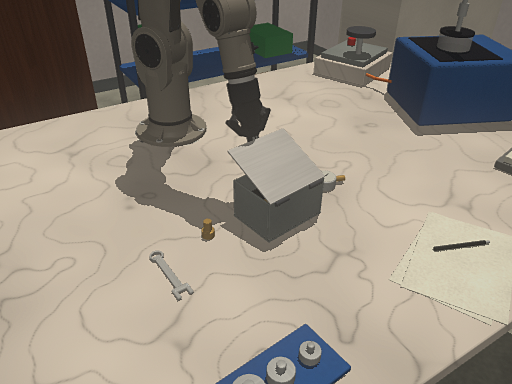

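The cover is at about 0.42 rad, its lip resting on the fingers at (255,140). There is a light wedging force of 4.5 N towards the robot, so I add a little retreat.

```bash
python3 -m crank '[[[0.33,0,0.22],[0,0,0]],[[0.33,0,0.26],[0,0,0]],[[0.3,0,0.28],[0,0,0]]]' | sed -n '1p;4p'
python3 - <<'E'
from h import *
st();ang();st()
E
```

```text
clock: 8.8
contact_force: [-0.7, -0.2, 0.4]
t 8.8 tcp rel hinge mm (ex,ey,z) [-164.4   -0.9   29.4] toolz [ 0.296 -0.    -0.955] tooly [-0.     1.    -0.001] F [-0.8 -0.1  0.4] j [-0.47  0.16  0.29  2.33 -0.09  0.37  1.61]
scene cover angle ~ 0.391 728
t 8.85 tcp rel hinge mm (ex,ey,z) [-165.3   -0.9   28.7] toolz [ 0.294 -0.    -0.956] tooly [-0.     1.    -0.001] F [-2.2 -0.7 -0.3] j [-0.47  0.16  0.29  2.33 -0.09  0.37  1.61]
```

```bash
python3 -m crank '[[[0.23,0,0.27],[0,0,0]],[[0.23,0,0.28],[0,0,0]],[[0.22,0,0.28],[0,0,0]],[[0.22,0,0.28],[0,0,0]],[[0.21,0,0.28],[0,0,0]]]' | sed -n '1p;4p'
python3 - <<'E'
from h import *
st();ang()
E
```

```text
clock: 9.35
contact_force: [-0.9, 0.3, -0.4]
t 9.35 tcp rel hinge mm (ex,ey,z) [-171.7   -1.    12.4] toolz [ 0.294 -0.001 -0.956] tooly [-0.     1.    -0.001] F [-0.8  0.4 -0.4] j [-0.46  0.18  0.28  2.35 -0.12  0.32  1.63]
scene cover angle ~ 0.266 686
```

```bash
python3 -m crank '[[[0.13,0,0.22],[0,0,0]],[[0.12,0,0.22],[0,0,0]],[[0.12,0,0.22],[0,0,0]],[[0.11,0,0.22],[0,0,0]],[[0.11,0,0.22],[0,0,0]]]' | sed -n '1p;4p'
python3 - <<'E'
from h import *
st();ang()
E
```

```text
clock: 9.9
contact_force: [-2.5, -0.7, -0.7]
t 9.9 tcp rel hinge mm (ex,ey,z) [-1.743e+02 -1.000e+00  1.000e-01] toolz [ 0.293 -0.    -0.956] tooly [-0.     1.    -0.001] F [-2.6 -0.3 -0.7] j [-0.44  0.2   0.26  2.37 -0.14  0.28  1.65]
scene cover angle ~ 0.189 638
```

```bash
python3 -m crank '[[[0.1,0,0.22],[0,0,0]],[[0.1,0,0.22],[0,0,0]],[[0.09,0,0.22],[0,0,0]],[[0.09,0,0.2],[0,0,0]],[[0.09,0,0.2],[0,0,0]]]' | sed -n '1p;4p'
python3 - <<'E'
from h import *
st();ang()
E
python3 -m crank '[[[0.07,0,0.15],[0,0,0]],[[0.07,0,0.15],[0,0,0]],[[0.06,0,0.15],[0,0,0]],[[0.06,0,0.15],[0,0,0]],[[0.06,0,0.12],[0,0,0]]]' | sed -n '1p;4p'
python3 - <<'E'
from h import *
st();ang("scene","pics/s4.png");ang("top")
E
```

```text
clock: 10.45
contact_force: [-2.2, 0.5, -0.7]
t 10.45 tcp rel hinge mm (ex,ey,z) [-175.5   -1.   -11.3] toolz [ 0.294 -0.001 -0.956] tooly [-0.     1.    -0.001] F [-2.1  0.8 -0.7] j [-0.42  0.23  0.24  2.38 -0.16  0.25  1.67]
scene cover angle ~ 0.123 621
clock: 11.0
contact_force: [-1.1, -0.3, -1.2]
t 11.0 tcp rel hinge mm (ex,ey,z) [-176.    -1.   -18.9] toolz [ 0.295 -0.001 -0.956] tooly [-0.     1.    -0.001] F [-1.1 -0.2 -1.2] j [-0.4   0.25  0.22  2.38 -0.17  0.22  1.69]
scene cover angle ~ 0.079 600
top cover angle ~ 0.068 1492
```

View pics/s4.png

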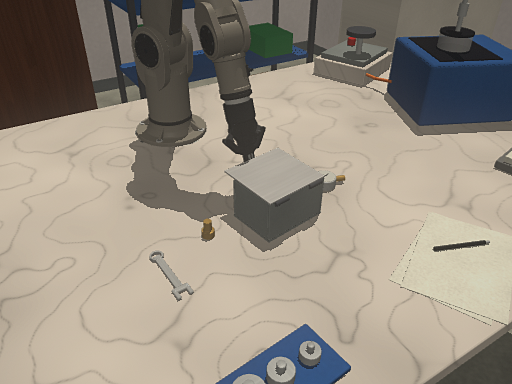

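Nearly shut: about 0.03 rad left, lip at (250,157). I finish very slowly.

```bash
python3 -m crank '[[[0.04,0,0.1],[0,0,0]],[[0.04,0,0.1],[0,0,0]],[[0.04,0,0.09],[0,0,0]],[[0.04,0,0.09],[0,0,0]],[[0.04,0,0.08],[0,0,0]]]' | sed -n '1p;4p'
python3 - <<'E'
from h import *
st();ang("top")
E
```

```text
clock: 11.6
contact_force: [0.5, 1.2, -0.6]
t 11.6 tcp rel hinge mm (ex,ey,z) [-176.3   -1.   -23.7] toolz [ 0.295 -0.    -0.955] tooly [-0.     1.    -0.001] F [ 0.6  1.1 -0.6] j [-0.39  0.26  0.21  2.39 -0.18  0.21  1.7 ]
top cover angle ~ 0.046 1484
```

```bash
python3 -m crank '[[[0.05,0,0.05],[0,0,0]],[[0.05,0,0.05],[0,0,0]],[[0.05,0,0.05],[0,0,0]],[[0.06,0,0.05],[0,0,0]],[[0.06,0,0.03],[0,0,0]]]' | sed -n '1p;4p'
cat >> h.py <<'E'
def top():
    p,Q=cover("top");m=(abs(Q[:,1])<80)&(abs(Q[:,1])>30)&(Q[:,2]>-10)&(Q[:,2]<40)
    for lo in(-165,-130,-90,-50,-20):
        s=m&(abs(Q[:,0]-lo)<8);print(lo,np.median(Q[s,2]).round(2),end=" | ")
    print()
E
python3 - <<'E'
from h import *
st();top()
E
```

```text
clock: 12.15
contact_force: [1.1, -0.4, 0.1]
t 12.15 tcp rel hinge mm (ex,ey,z) [-178.8   -1.   -26.9] toolz [ 0.294 -0.001 -0.956] tooly [-0.     1.    -0.001] F [ 1.  -0.5  0.1] j [-0.39  0.26  0.2   2.39 -0.19  0.2   1.7 ]
-165 5.42 | -130 5.54 | -90 5.29 | -50 5.24 | -20 5.25 |
```

The cover top measures 5.2–5.5 mm above the hinge line along its whole length, so it is flat and shut. Now I retreat along the fingers' own axis.

```bash
python3 -m crank '[[[0.4,0,0],[0,0,0]],[[0.4,0,-0.4],[0,0,0]],[[0.4,0,-1],[0,0,0]],[[0.3,0,-2],[0,0,0]],[[0.3,0,-3],[0,0,0]]]' | sed -n '1p;4p'
python3 -m crank '[[[0,0,-4],[0,0,0]],[[0,0,-4],[0,0,0]],[[0,0,-4],[0,0,0]],[[0,0,-1],[0,0,0]],[[0,0,0],[0,0,0]]]' | sed -n '1p;4p'
python3 - <<'E'
from h import *
st();top();p,Q=cover("scene","pics/s5.png");p,d=optics.grab_frame("top");cv2.imwrite("pics/t5.png",p[...,::-1])
T=pts("top",d)
for uv in [(142,214),(306,200),(360,170),(360,145),(361,196),(125,209)]: print(uv,T[uv[1],uv[0]].round(3))
E
```

```text
clock: 12.7
contact_force: [0.6, -0.4, 0.6]
clock: 13.2
contact_force: [0.9, -0.3, -0.7]
t 13.2 tcp rel hinge mm (ex,ey,z) [-252.8   -1.   155.5] toolz [ 0.299  0.001 -0.954] tooly [0.    1.    0.001] F [ 0.8 -0.4 -0.7] j [-0.55 -0.26  0.27  2.33  0.16  0.77  1.34]
-165 5.39 | -130 5.49 | -90 5.26 | -50 5.31 | -20 5.17 | 
(142, 214) [0.53  0.232 0.033]
(306, 200) [ 0.556 -0.143  0.047]
(360, 170) [ 0.627 -0.277  0.009]
(360, 145) [ 0.686 -0.278  0.011]
(361, 196) [ 0.565 -0.277  0.008]
(125, 209) [0.543 0.275 0.023]
```

View pics/s5.png

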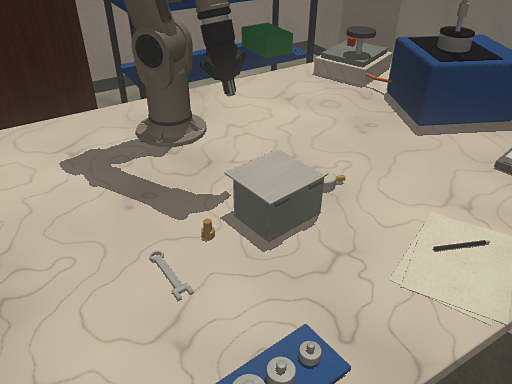

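The cover is flat shut around (275,175), the gripper is clear at (225,75), and the bystanders have not moved.

```bash
python3 -m crank '[[[0,0,0],[0,0,0]],[[0,0,0],[0,0,0]],[[0,0,0],[0,0,0]]]' | head -1
python3 -c "
from bench import r
print(r.hand_in())"
```

```text
clock: 13.65
the job is handed in; nothing more can be done
None
```

The cover was tipped from behind, caught on the outside of the closed fingers at about 1 rad, and lowered slowly until flat shut; the bystanders have not moved, the arm is clear, and I handed in at about 13.7 s (no verdict was shown).

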